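# Swing the hold-down arms over the plate in the sanding jig

### The arm

A 6-joint arm with a two-finger parallel gripper is mounted at the origin on a cart in front of the work surface, level with it; the furniture and walls round the work are solid. World frame = base frame: x ahead of the robot, y to its left, z up, the work surface at z = 0. Lengths are in m, angles in rad, forces in N, time in s.
With the tool pointing down it reaches from about 0.225 to 0.875 m from the base axis. Payload 3.4 kg.
Tool frame: the origin (TCP) lies at the very end of the fingers, on their centre line; the grasp point (between the pads) lies 19 mm behind it; z points along the fingers, x is the direction in which the jaws open and shut, and the axes are right-handed (so a half turn about z gives the same grasp; the last joint's range is limited). The gripper opens to 85 mm and grips with 20 to 120 N. Pads are 22 mm wide; open, the fingers measure 114 mm over their backs; the gripper's body (76 mm by 85 mm) begins 54 mm behind the grasp point. The pads swing forward as they close: fully open they stand 13 mm farther back than shut.
Start: joints at [-1.297, 0.276, 1.505, -0, 1.361, -0.121], TCP at [0.221, -0.531, 0.231] pointing down, gripper open.
Joint ranges: [-2.89, 2.89], [-0.75, 2.08], [0.22, 2.7], [-1.18, 4.32], [0.11, 2.71], [-2.7, 2.7]. Speed limits (rad/s): [2.57, 2.57, 3.14, 3.14, 3.14, 3.14].

### API

Orientations are given as a unit quaternion [w, x, y, z].
In Python, from rig import manip gives the robot as it stands.
- The arm moves only by the tool carry_out, never from a script. Its argument "series" is a list of rows, each a list of 2 entries, a list of its own where there are three numbers: the shift along the tool's x, y, z in mm, then the turn about the tool's z in degrees. A call has 1 to 10 rows; each row shifts and turns the pose as measured when the row begins, along the tool's axes as they then stand; what a row does not reach is not made up. A row lasts 1/12 s, in which the tool goes at most 41.7 mm and 7.16 degrees, less where a joint would pass 70% of its speed; a pose out of reach is approached as far as the arm can. A call is refused whole if a number of a shift passes 41.7 or a number of a turn 7.16, either way. A call with a gripper value outside its range is refused whole. "fingers" is the finger opening in mm, from 0 to 85.4, set as the call begins (left out, the last holds). The fingers move at their own pace and stop on an object; "squeeze" is the grip in N (left out, the last holds). Time passes only in rows, so rows that do not move let the fingers close. It gives the time, the measured TCP pose, the force and the opening at its end, in the units of the state.
- manip.get_state(): the state, without advancing time (a new reading comes with each control period).
- manip.get_image(name): name is "scene" or "top" or "wrist"; returns a dict with "frame" (384x512x3 uint8, blue, green, red), "K" (3x3 intrinsics, pixels), "rvec" (rotation vector, rad) and "tvec" (3), from world to camera coordinates, as OpenCV has them; the wrist camera has in their place "mount" (4x4, takes a point from camera to tool coordinates, whose origin is the TCP and whose axes are the tool frame's). Camera axes: x right, y down, z forward; pixel columns grow to the right and rows downward; lengths in m; the calibration is good to about 2 mm. A picture is of the moment at which its call begins: read the wrist's pose just before it. There is no depth.
- manip.sign_off(): hands the job in, once; it reports no verdict.
The state is a dict: "clock": time; "qpos": joint angles; "qd": joint speeds; "effort": joint torques, N m; "position": TCP position; "ee_rot": TCP orientation; "contact_force": force on the tool from outside, world axes, zero at the start; "moment": the same for the moment, N m; "width": finger opening in m.
Only numpy, scipy, OpenCV 4.12 (cv2) and the standard library are available. Lean on these libraries where they do the work, as an engineer would, in place of code of your own. Each camera call takes 0.05 s, during which the arm holds its last target. There are 200 camera calls.

### The job

Lock the metal repair plate into the plywood sanding jig: with a fingertip, push the thumb post or side of each of the two steel swing arms round until the arm points straight in across the plate, square to its edge to within ten degrees or so. Push gently and do not grip the arms, lift or shift the plate, or disturb the marker, tape measure, sanding block and cup around the jig; draw back when both arms are in place.

Things in the scene. Friction and masses are not known exactly. Their poses are not given: they have to be found in the camera images.
- jig: plywood sanding jig, 200 x 270 x 18 mm (jig x, y, z), screwed to the bench; origin at the centre of its underside, z up. Its top is 18 mm above the bench; low dowels (5 mm) stand round the nest in which the plate lies. The left swing arm pivots at jig y = +100 mm, the right one at jig y = -100 mm, both at jig x = 0
- left_arm (a joint): angle of the left swing arm on its upright pivot: 0 = pointing straight inwards over the plate (jig -y), growing clockwise seen from above (pi/2 = pointing along jig -x, the edge nearer the robot). Starts swung out, between 1.2 and 2.6, and closes counter-clockwise; stops at -0.7 and 2.9. Friction about 0.15 N m, no spring: it stays where it is left
- right_arm (a joint): angle of the right swing arm on its upright pivot: 0 = pointing straight inwards over the plate (jig +y), growing clockwise seen from above (pi/2 = pointing along jig +x, the edge farther from the robot). Starts swung out, between 1.2 and 2.6, and closes counter-clockwise; stops at -0.7 and 2.9. Friction about 0.15 N m, no spring: it stays where it is left
- left_arm_post (a point): middle of the upright thumb post on the left swing arm, 70 mm from the pivot axis along the arm, 50 mm above the bench; the post is round, black, 14 mm in diameter (18 mm at its foot), and stands from 32 to 66 mm above the bench
- right_arm_post (a point): middle of the upright thumb post on the right swing arm, 70 mm from the pivot axis along the arm, 50 mm above the bench; the post is round, black, 14 mm in diameter (18 mm at its foot), and stands from 32 to 66 mm above the bench
- left_arm_pivot (a point): pivot axis of the left swing arm, 24 mm above the bench, fixed to the jig; bolt head up to 37 mm above the bench. The arm is a flat steel bar 22 mm wide, 94 mm from this axis to its round tip, underside 24 mm and top 32 mm above the bench
- right_arm_pivot (a point): pivot axis of the right swing arm, 24 mm above the bench, fixed to the jig; bolt head up to 37 mm above the bench. The arm is a flat steel bar 22 mm wide, 94 mm from this axis to its round tip, underside 24 mm and top 32 mm above the bench
- plate_centre (a point): centre of the loose metal repair plate with two ribs, 112 x 140 x 3 mm (x, y, z), lying in the nest on the jig; the arms pass 3 mm above it
- marker: white felt marker with black cap, 16 x 120 x 17 mm (long axis y), lying on the bench near the jig; leave alone; origin at the centre of its underside
- tape_measure: pocket tape measure, 35 x 82 x 62 mm, standing on the bench beyond the jig; leave alone; origin at the centre of its underside
- cork_block: cork sanding block, 62 x 112 x 37 mm, on the bench to the left of the jig; leave alone; origin at the centre of its underside
- cup: small white mixing cup, 66 mm across, 61 mm tall, on the bench to the right of the jig; leave alone; origin at the centre of its underside

How it is judged:
At the end, for the whole second after the job is handed in: both swing arms point straight in over the plate (each joint within 0.17 rad of 0) and are at rest; the plate is within 10 mm and the marker, tape measure, sanding block and cup within 20 mm of where they began (value of joint left_arm between -0.17 and 0.17 rad and velocity of joint left_arm between -0.05 and 0.05 rad/s and value of joint right_arm between -0.17 and 0.17 rad and velocity of joint right_arm between -0.05 and 0.05 rad/s and distance of plate_centre from where it was at the start of the episode below 0.01 m and distance of each of marker, tape_measure, cork_block, cup from where it was at the start of the episode below 0.02 m); the robot touches nothing.
It fails at once if the plate is lifted or shoved out of its nest (more than 10 mm) (distance of plate_centre from where it was at the start of the episode above 0.01 m).
It fails at once if the marker, tape measure, sanding block or cup is moved more than 20 mm (distance of any of marker, tape_measure, cork_block, cup from where it was at the start of the episode above 0.02 m).
It fails at once if a swing arm is pinched or shoved hard (more than 25 N from the fingers) (contact force between the fingers and left_arm above 25 N or contact force between the fingers and right_arm above 25 N).
It also fails if it takes over 64 s, if anything falls off the work surface, if the arm or the gripper's body presses on something with over 40 N, if the wrist force passes 120 N, or if a joint passes its speed limit or range.

## Working session

There is one attempt and no reset: what is moved stays moved. The work goes in short steps, Python scripts to look and compute and a tool call to move; the robot and the scene stay as the last step left them, time stands still between calls to the robot, and variables do not carry over. Pictures are saved under pics/ and viewed, about 8 in all and at most 12, crops included, and the job is handed in when it is done.

Besides the shell and the picture viewer there is one more tool, called after "Call:" in YAML: its name, and indented under it one key for each argument. carry_out: Moves the arm, as the interface text tells. Its arguments: {"type":"object","properties":{"series":{"type":"array","items":{"type":"array"}},"fingers":{"type":"number"},"squeeze":{"type":"number"}},"required":["series"]}

```bash
mkdir -p pics; python3 - <<'E'
from rig import manip
import cv2,numpy as np,pickle
s=manip.get_state();print(s)
d={}
for n in("scene","top"):
    d[n]=manip.get_image(n)
    cv2.imwrite(f"pics/{n}0.png",cv2.resize(d[n]["frame"],(800,600),interpolation=cv2.INTER_CUBIC))
    print(n,d[n]["K"],d[n]["rvec"],d[n]["tvec"])
pickle.dump(d,open("d.pkl","wb"))
E
```

```text
{'clock': 0.0, 'qpos': array([-1.29700236e+00,  2.76594613e-01,  1.50615047e+00,  1.99677321e-05,
        1.36072123e+00, -1.20996509e-01]), 'qd': array([ 0.00013298,  0.00046345, -0.00042253,  0.00076821,  0.00061218,
       -0.00019269]), 'effort': array([ 2.45954943e-03, -4.16770470e+01, -2.45803660e+01, -2.70681476e-04,
        1.11234884e-02,  1.28173073e-05]), 'position': array([ 0.22100872, -0.53023995,  0.23043304]), 'ee_rot': array([-6.17355128e-04,  8.32048590e-01, -5.54701962e-01, -7.04709630e-04]), 'contact_force': array([-0.16348646, -1.37432599,  0.30945101]), 'moment': array([-0.00495394, -0.00284628,  0.03116123]), 'width': 0.08522126997879154}
scene [[349.08704015   0.         255.16177925]
 [  0.         349.08704015 188.1406661 ]
 [  0.           0.           1.        ]] [ 0.84486564 -2.23880215  1.37466092] [0.44047898 0.21653698 0.5693352 ]
top [[461.46779722   0.         258.98892474]
 [  0.         461.46779722 195.74902474]
 [  0.           0.           1.        ]] [ 2.12783962 -2.09838947  0.207733  ] [0.02147224 0.59314144 1.18829891]
```

View pics/top0.png

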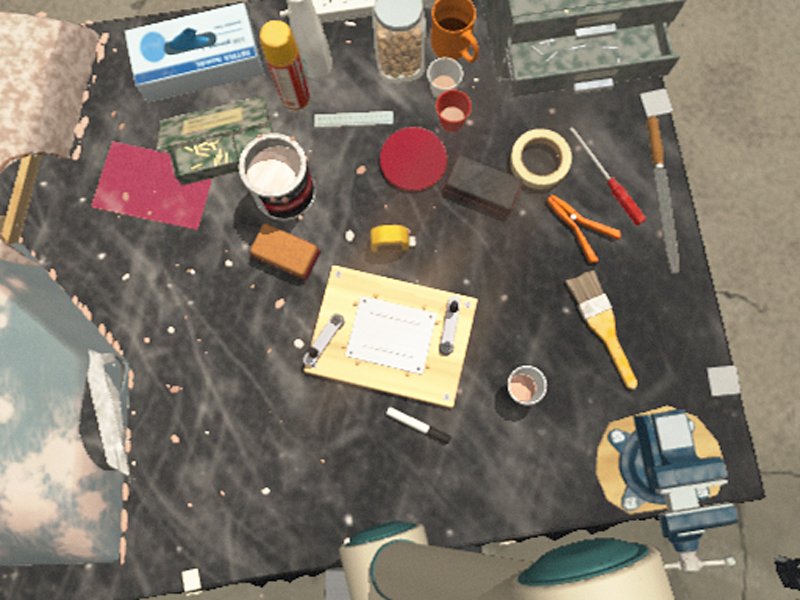

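View pics/scene0.png

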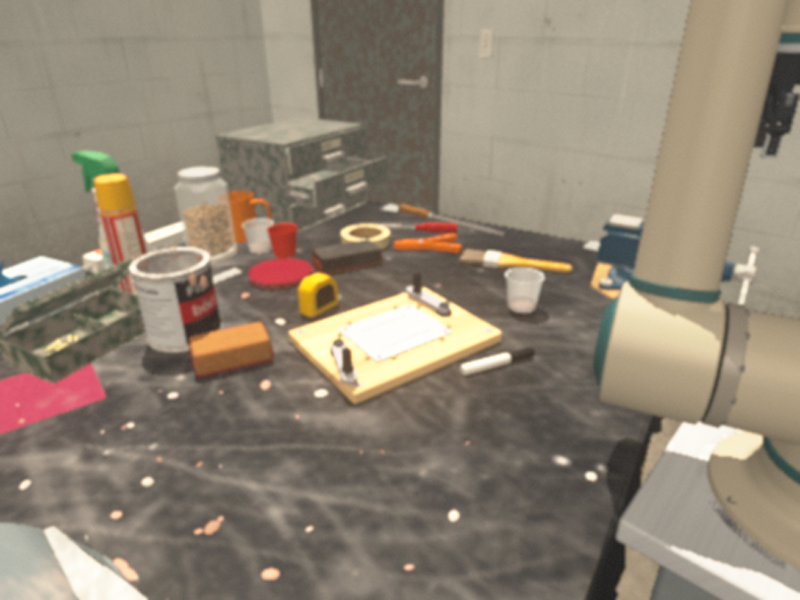

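The top view shows the jig with corners near (333,266), (478,298), (454,405) and (305,371). The left post is near (313,353) and the right post near (453,307). The marker lies below the jig, the cup to its right, and the tape and cork block above it.

```bash
cat > h.py <<'E'
import cv2,numpy as np
def ray(im,u,v,z):
    R=cv2.Rodrigues(np.array(im["rvec"]))[0];t=np.array(im["tvec"]).ravel()
    d=R.T@np.linalg.solve(im["K"],[u,v,1]);c=-R.T@t
    return c+d*(z-c[2])/d[2]
def proj(im,P):
    return cv2.projectPoints(np.float64(P).reshape(-1,1,3),np.array(im["rvec"]),np.array(im["tvec"]),im["K"],None)[0].reshape(-1,2)
E
python3 - <<'E'
import pickle,cv2,numpy as np
from h import *
im=pickle.load(open("d.pkl","rb"))["top"]
g=lambda u,v,z:ray(im,u*.64-.18,v*.64-.18,z)
c=np.array([g(*p,.018) for p in[(333,266),(478,298),(454,405),(305,371)]])
print("corners",c.round(3),np.linalg.norm(np.roll(c,-1,0)-c,axis=1))
for n,p,z in[("Lpiv",(337,321),.037),("Lpost",(311,354),.066),("Rpiv",(447,349),.037),("Rpost",(453,307),.066),("cork",(284,252),.037),("tape",(392,238),.062),("cup",(526,386),.03),("mk1",(388,411),.01),("mk2",(450,438),.01)]: print(n,g(*p,z).round(3))
cv2.imwrite("pics/crop.png",cv2.resize(im["frame"][160:270,180:325],(790,600),interpolation=cv2.INTER_CUBIC))
E
```

```text
corners [[ 0.674  0.161  0.018]
 [ 0.618 -0.101  0.018]
 [ 0.427 -0.058  0.018]
 [ 0.483  0.204  0.018]] [0.26809779 0.19594887 0.26792216 0.19598635]
Lpiv [0.569 0.149 0.037]
Lpost [0.506 0.188 0.066]
Rpiv [ 0.522 -0.044  0.037]
Rpost [ 0.591 -0.053  0.066]
cork [0.694 0.248 0.037]
tape [0.715 0.054 0.062]
cup [ 0.46  -0.182  0.03 ]
mk1 [0.415 0.057 0.01 ]
mk2 [ 0.37  -0.051  0.01 ]
```

View pics/crop.png

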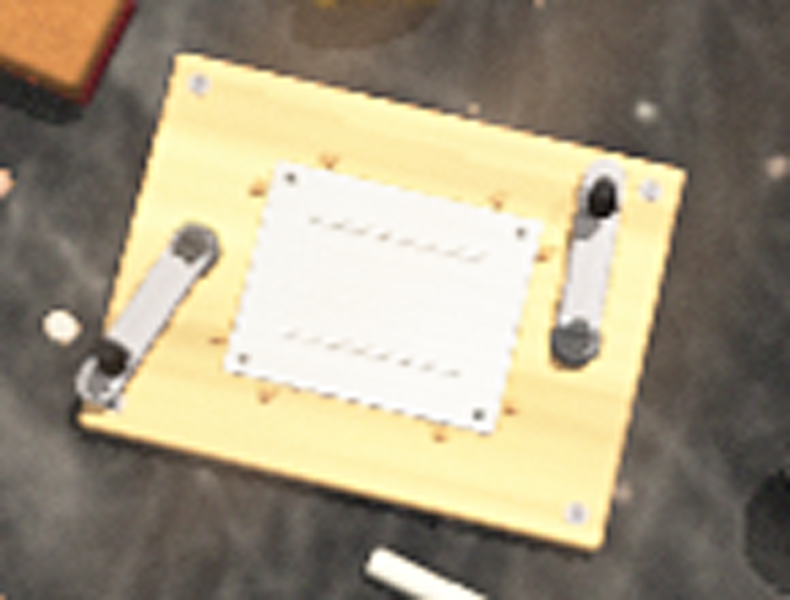

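The crop gives jig centre ≈ (0.5505, 0.0515) and yaw ≈ −12.7°; the sides measure 196 x 268 mm, against 200 x 270 given. Left arm is at about 1.9 rad and right arm about 1.46. I'll square the tool to the jig (tool x = jig −y, tool y = jig −x) with the fingers shut, then push each post round its arc.

Call:
carry_out:
  series:
    - [[0, 0, -15], 7.06]
    - [[0, 0, -15], 7.06]
    - [[0, 0, -15], 7.06]
    - [[0, 0, -15], 7.06]
    - [[0, 0, -15], 7.06]
    - [[0, 0, 0], 0]
  fingers: 0

```text
clock: 0.6
position: [0.2203, -0.5279, 0.3034]
ee_rot: [0.003, -0.619, 0.786, 0.006]
contact_force: [0.3, -0.2, 0.4]
width: 0.0126
```

```bash
cat > st.py <<'E'
from rig import manip
import numpy as np,sys
from scipy.spatial.transform import Rotation as R
a=-0.2215;X=np.array([np.cos(a),np.sin(a)]);Y=np.array([-X[1],X[0]]);c=np.array([.5505,.0515])
s=manip.get_state();p=s["position"];q=s["ee_rot"];M=R.from_quat([*q[1:],q[0]]).as_matrix()
d=p[:2]-c
print("t",round(s["clock"],2),"jig mm",(1000*np.array([d@X,d@Y,p[2]])).round(1),"F",s["contact_force"].round(1),"w",round(s["width"],4))
print("tool x ang err deg",round(np.degrees(np.arctan2(M[1,0],M[0,0])-(a-np.pi/2)),2))
if len(sys.argv)>3:
    t=np.array([float(v) for v in sys.argv[1:4]])/1000
    w=np.array([*(c+t[0]*X+t[1]*Y),t[2]])
    print("tool shift mm to target",(1000*M.T@(w-p)).round(1))
E
python3 st.py 68 -129 300
```

```text
t 0.6 jig mm [-194.8 -637.8  303.4] F [ 0.3 -0.2  0.4] w 0.0126
tool x ang err deg -0.86
tool shift mm to target [-512.6 -255.2    7.7]
```

Call:
carry_out:
  series:
    - [[-25.6, -12.8, 0], 0]
    - [[-25.6, -12.8, 0], 0]
    - [[-25.6, -12.8, 0], 0]
    - [[-25.6, -12.8, 0], 0]
    - [[-25.6, -12.8, 0], 0]
    - [[-25.6, -12.8, 0], 0]
    - [[-25.6, -12.8, 0], 0]
    - [[-25.6, -12.8, 0], 0]
    - [[-25.6, -12.8, 0], 0]
    - [[-25.6, -12.8, 0], 0]

```text
clock: 1.43
position: [0.4031, -0.2999, 0.2932]
ee_rot: [0.002, -0.627, 0.779, 0.013]
contact_force: [1.3, -1.5, 0.1]
width: -0.0
```

Call:
carry_out:
  series:
    - [[-25.6, -12.8, 0], 0]
    - [[-25.6, -12.8, 0], 0]
    - [[-25.6, -12.8, 0], 0]
    - [[-25.6, -12.8, 0], 0]
    - [[-25.6, -12.8, 0], 0]
    - [[-25.6, -12.8, 0], 0]
    - [[-25.6, -12.8, 0], 0]
    - [[-25.6, -12.8, 0], 0]
    - [[-15, -10, 0], 0]
    - [[0, 0, 0], 0]

```text
clock: 2.27
position: [0.5613, -0.0884, 0.2821]
ee_rot: [-0.0, -0.643, 0.766, 0.022]
contact_force: [-0.2, -0.2, -0.2]
width: -0.0
```

```bash
python3 st.py 68 -129 130; python3 - <<'E'
from rig import manip
import cv2
im=manip.get_image("wrist");cv2.imwrite("pics/w1.png",im["frame"]);print(im["K"],im["mount"])
E
```

```text
t 2.27 jig mm [  41.3 -134.1  282.1] F [-0.2 -0.2 -0.2] w -0.0
tool x ang err deg 2.67
tool shift mm to target [  0.3 -32.  151.2]
[[329.42523535   0.         260.14621747]
 [  0.         329.42523535 188.96680803]
 [  0.           0.           1.        ]] [[ 9.99999547e-01 -5.76948976e-04  7.57019918e-04 -6.10744610e-04]
 [ 3.27791394e-04  9.55444026e-01  2.95172164e-01 -7.50040225e-02]
 [-8.93589436e-04 -2.95171782e-01  9.55443782e-01 -1.42616797e-01]
 [ 0.00000000e+00  0.00000000e+00  0.00000000e+00  1.00000000e+00]]
```

View pics/w1.png

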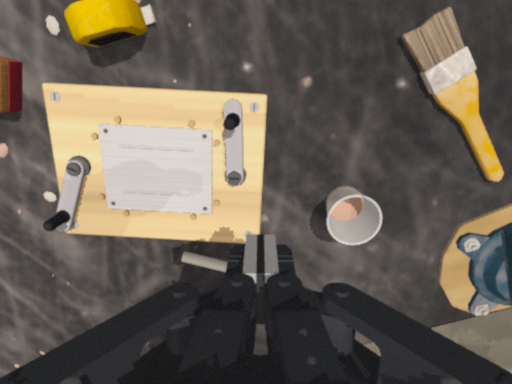

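The wrist view shows the whole jig: right pivot at (235,178) with its post at (233,121), left pivot at (76,167) with its post at (58,219). The shut fingertips are at (260,240).

```bash
cat > wr.py <<'E'
import numpy as np
from st import *
K=np.array([[329.425,0,260.146],[0,329.425,188.967],[0,0,1]])
m=np.array([[1,-5.77e-4,7.57e-4,-6.1e-4],[3.3e-4,.955444,.295172,-.075004],[-8.9e-4,-.295172,.955444,-.142617],[0,0,0,1]])
def J(u,v,z):
    d=M@m[:3,:3]@np.linalg.solve(K,[u,v,1]);o=p+M@m[:3,3]
    w=o+d*(z-o[2])/d[2];e=w[:2]-c
    return (1000*np.array([e@X,e@Y])).round(1)
E
python3 - <<'E'
from wr import *
for n,u,v,z in[("Rpiv",235,178,.037),("Rpost",232,121,.062),("Lpiv",76,167,.037),("Lpost",53,223,.066),("TL",43,84,.018),("TR",267,95,.018),("BR",259,244,.018),("BL",66,233,.018)]:print(n,J(u,v,z))
E
```

```text
t 2.32 jig mm [  40.2 -135.4  281.9] F [-1.1 -0.  -0.6] w -0.0
tool x ang err deg 2.62
Rpiv [ -1.6 -99.6]
Rpost [ 70.7 -97.3]
Lpiv [ 2.1 96.1]
Lpost [-61.1 116.7]
TL [ 97.1 132.8]
TR [  97.  -133.6]
BR [-101.1 -132.9]
BL [-100.   134.9]
```

Wrist and top views agree to 4 mm or better. I'll go down beside the right post, on its outer side.

Call:
carry_out:
  series:
    - [[0, -8, 10], 0.7]
    - [[0, -8, 15], 0.7]
    - [[0, -8, 18], 0.7]
    - [[0, -8, 18], 0.7]
    - [[0, 0, 18], 0]
    - [[0, 0, 18], 0]
    - [[0, 0, 18], 0]
    - [[0, 0, 18], 0]
    - [[0, 0, 10], 0]
    - [[0, 0, 0], 0]

```text
clock: 3.15
position: [0.581, -0.1026, 0.1215]
ee_rot: [-0.007, -0.621, 0.783, 0.024]
contact_force: [-0.1, 0.2, -0.3]
width: 0.0001
```

```bash
python3 st.py 68 -129 45
```

```text
t 3.15 jig mm [  63.7 -143.7  121.5] F [-0.1  0.2 -0.3] w 0.0001
tool x ang err deg -0.48
tool shift mm to target [-13.2  -7.7  76.5]
```

Call:
carry_out:
  series:
    - [[-2, -1, 10], 0]
    - [[-2, -1, 12], 0]
    - [[-2, -1, 12], 0]
    - [[-2, -1, 12], 0]
    - [[-2, -1, 12], 0]
    - [[-1, -1, 10], 0]
    - [[-1, -1, 7], 0]
    - [[0, 0, 0], 0]

```text
clock: 3.82
position: [0.5877, -0.0958, 0.0412]
ee_rot: [-0.006, -0.62, 0.785, 0.022]
contact_force: [0.1, 0.8, -0.3]
width: 0.0006
```

```bash
python3 st.py 68 -129 45
```

```text
t 3.82 jig mm [  68.6 -135.5   41.2] F [ 0.1  0.8 -0.3] w 0.0006
tool x ang err deg -0.74
tool shift mm to target [-6.6  0.9 -3.6]
```

Call:
carry_out:
  series:
    - [[-4, -0.7, -1], 0]
    - [[-4, -0.7, -1], 0]
    - [[-4, -0.7, -1], 0]
    - [[-4, -0.7, -0.5], 0]
    - [[-4, -0.7, -0.5], 0]
    - [[-4, -0.5, 0], 0]
    - [[-4, 0, 0], 0]
    - [[-4, 0, 0], 0]
    - [[-4, 0, 0], 0]
    - [[0, 0, 0], 0]

```text
clock: 4.65
position: [0.6013, -0.0605, 0.0482]
ee_rot: [-0.007, -0.62, 0.784, 0.02]
contact_force: [-0.4, -2.0, -1.1]
width: -0.0002
```

```bash
python3 st.py 68.5 -73.7 45
```

```text
t 4.65 jig mm [ 74.1 -98.1  48.2] F [-0.4 -2.  -1.1] w -0.0002
tool x ang err deg -0.61
tool shift mm to target [-24.3   5.8   3.8]
```

Contact force is about 2 N, as expected for an arm being pushed against 0.15 N m. Continuing round the arc.

Call:
carry_out:
  series:
    - [[-4, 0.5, 0], 0]
    - [[-4, 0.7, 0.5], 0]
    - [[-4, 1, 0.5], 0]
    - [[-4, 1.2, 0.5], 0]
    - [[-4, 1.4, 0.5], 0]
    - [[-4, 1.6, 0.3], 0]
    - [[-4, 2, 0], 0]
    - [[-4, 2.2, 0], 0]
    - [[-4, 2.4, 0], 0]
    - [[0, 0, 0], 0]

```text
clock: 5.48
position: [0.5985, -0.0193, 0.0477]
ee_rot: [-0.006, -0.62, 0.784, 0.018]
contact_force: [0.1, -0.8, -0.1]
width: -0.0
```

```bash
python3 st.py 57.7 -54.6 46
```

```text
t 5.48 jig mm [ 62.4 -58.5  47.7] F [ 0.1 -0.8 -0.1] w -0.0
tool x ang err deg -0.61
tool shift mm to target [-3.8  4.7  1.9]
```

Call:
carry_out:
  series:
    - [[-3, 2.7, 0], 0]
    - [[-3, 3, 0], 0]
    - [[-3, 3, 0.3], 0]
    - [[-3, 3.3, 0.3], 0]
    - [[-2.7, 3.3, 0.3], 0]
    - [[-2.5, 3.5, 0], 0]
    - [[-2, 3.5, 0], 0]
    - [[0, 0, 0], 0]

```text
clock: 6.15
position: [0.5805, 0.0071, 0.0481]
ee_rot: [-0.005, -0.62, 0.784, 0.017]
contact_force: [0.3, -0.7, 0.0]
width: 0.0003
```

```bash
python3 st.py 19 -30 46;python3 - <<'E'
from rig import manip
import cv2
cv2.imwrite("pics/w2.png",manip.get_image("wrist")["frame"])
E
```

```text
t 6.15 jig mm [ 39.  -36.7  48.1] F [ 0.3 -0.7  0. ] w 0.0003
tool x ang err deg -0.63
tool shift mm to target [-6.5 20.   2.8]
```

View pics/w2.png

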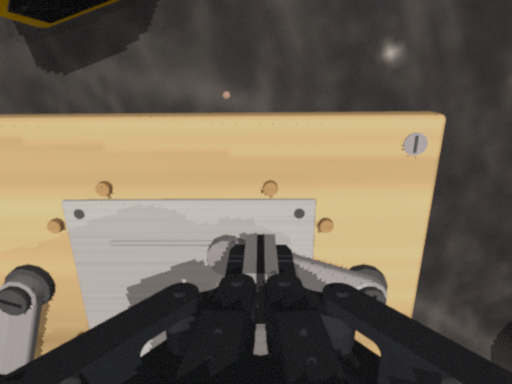

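The right arm now points in over the plate, slightly to the far side: pivot (370,285), tip (222,250). The finger is behind its post.

Call:
carry_out:
  series:
    - [[-1, 3, 0.3], 0]
    - [[-1, 3, 0.3], 0]
    - [[-1, 3, 0.3], 0]
    - [[-0.5, 3, 0], 0]
    - [[-0.5, 2, 0], 0]
    - [[0, 0, 0], 0]

```text
clock: 6.7
position: [0.5689, 0.0152, 0.0481]
ee_rot: [-0.003, -0.62, 0.784, 0.015]
contact_force: [1.3, -1.5, -0.4]
width: -0.0002
```

```bash
python3 - <<'E'
from wr import *
from rig import manip
import cv2
cv2.imwrite("pics/w3.png",manip.get_image("wrist")["frame"])
E
```

```text
t 6.7 jig mm [ 26.  -31.4  48.1] F [ 1.3 -1.5 -0.4] w -0.0002
tool x ang err deg -0.68
```

View pics/w3.png

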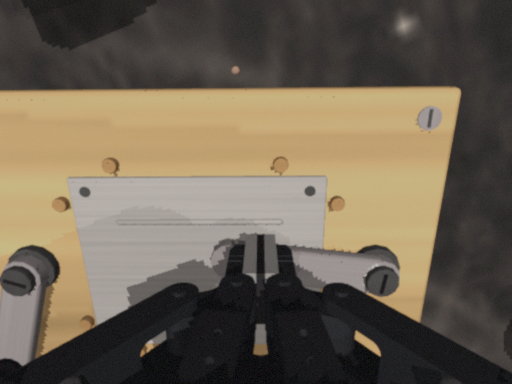

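The arm is nearly square. The bar's far edge runs from about (300,248) to (360,252), with the tip near (213,255) and the pivot bolt at (381,281).

```bash
python3 - <<'E'
from wr import *
from rig import manip
import cv2
for n,u,v,z in[("edgeA",300,248,.032),("edgeB",355,252,.032),("bolt",381,281,.037),("tip",213,255,.032),("plTR",327,177,.021),("plTL",69,179,.021)]:print(n,J(u,v,z))
f=cv2.imread("pics/w3.png")[200:350,190:420]
cv2.imwrite("pics/w3c.png",cv2.resize(f,None,fx=3.4,fy=3.4,interpolation=cv2.INTER_CUBIC))
E
```

```text
t 6.75 jig mm [ 26.  -31.4  48.1] F [ 1.1 -1.2 -0.7] w -0.0002
tool x ang err deg -0.68
edgeA [ 18.3 -51.9]
edgeB [ 15.8 -81.3]
bolt [  1.1 -95. ]
tip [14.3 -5.1]
plTR [ 54.4 -66.3]
plTL [54.4 71.7]
```

View pics/w3c.png

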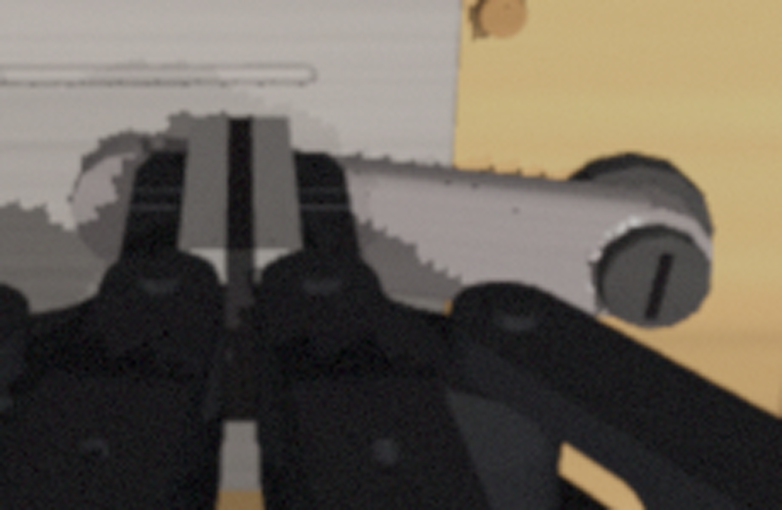

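The right arm is at about 0.13 rad; an 8 mm push squares it.

Call:
carry_out:
  series:
    - [[0, 2.5, 0], 0]
    - [[0, 2.5, 0], 0]
    - [[0, 2, 0], 0]
    - [[0, 1.5, 0], 0]
    - [[0, 0, 0], 0]

```text
clock: 7.17
position: [0.561, 0.0182, 0.0482]
ee_rot: [-0.001, -0.619, 0.785, 0.016]
contact_force: [1.1, -0.3, -1.4]
width: -0.0
```

```bash
python3 st.py 18 -30 46
```

```text
t 7.17 jig mm [ 17.6 -30.2  48.2] F [ 1.1 -0.3 -1.4] w -0.0
tool x ang err deg -0.76
tool shift mm to target [-0.1 -0.5  2.2]
```

Call:
carry_out:
  series:
    - [[0, -4, 0], 0]
    - [[0, -6, 0], 0]
    - [[0, -5, -4], 0]
    - [[0, 0, -12], 0]
    - [[0, 0, -18], 0]
    - [[0, 0, -18], 0]
    - [[0, 0, -18], 0]
    - [[0, 0, 0], 0]

```text
clock: 7.83
position: [0.5756, 0.0126, 0.1192]
ee_rot: [-0.007, -0.619, 0.785, 0.021]
contact_force: [0.5, 1.3, -0.3]
width: -0.0002
```

Call:
carry_out:
  series:
    - [[-15, 7, 0], 0]
    - [[-20, 9, 0], 0]
    - [[-20, 9, 0], 0]
    - [[-20, 9, 0], 0]
    - [[-20, 9, 0], 0]
    - [[-20, 9, 0], 0]
    - [[-20, 9, 0], 0]
    - [[-20, 9, 0], 0]
    - [[-20, 9, 0], 0]
    - [[0, 0, 0], 0]

```text
clock: 8.67
position: [0.539, 0.2059, 0.1216]
ee_rot: [-0.01, -0.617, 0.787, 0.022]
contact_force: [0.5, -0.5, 0.0]
width: -0.0002
```

```bash
python3 st.py -54 158 47;python3 - <<'E'
from rig import manip
import cv2
cv2.imwrite("pics/w4.png",manip.get_image("wrist")["frame"])
E
```

```text
t 8.67 jig mm [-45.1 148.1 121.6] F [ 0.5 -0.5  0. ] w -0.0002
tool x ang err deg -1.13
tool shift mm to target [-8.8  5.5 75.1]
```

View pics/w4.png

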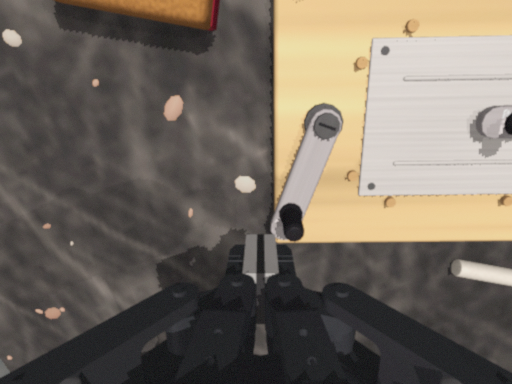

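The left post is at foot (291,213), top (294,230), with its pivot at (325,125). The right arm's tip, at (490,122), lies over the plate. The plate still sits in its nest.

```bash
python3 - <<'E'
from wr import *
for n,u,v,z in[("foot",291,213,.034),("top",294,230,.066),("piv",326,125,.037),("Rtip",483,122,.032),("Rtop",512,124,.066),("plTL",374,38,.021),("plBL",360,193,.021)]:print(n,J(u,v,z))
E
```

```text
t 8.72 jig mm [-44.5 146.5 121.4] F [-0.2 -0.6  0.1] w 0.0002
tool x ang err deg -1.12
foot [-64.1 125. ]
top [-62.  125.6]
piv [  1.5 102.5]
Rtip [ 0.8 -5.3]
Rtop [ 4.7 -0. ]
plTL [55.6 70.6]
plBL [-53.9  70.8]
```

The right arm reads about 0.01 rad. Next I go down outside the left post, which is at about 1.93 rad.

Call:
carry_out:
  series:
    - [[-6, 3, 0], 0]
    - [[-6, 3, 6], 0]
    - [[-3, 0, 12], 0]
    - [[0, 0, 12], 0]
    - [[0, 0, 12], 0]
    - [[0, 0, 12], 0]
    - [[0, 0, 10], 0]
    - [[0, 0, 8], 0]
    - [[0, 0, 0], 0]

```text
clock: 9.47
position: [0.5342, 0.2183, 0.0432]
ee_rot: [-0.012, -0.614, 0.789, 0.021]
contact_force: [-0.1, -0.4, 0.1]
width: -0.0002
```

```bash
python3 st.py -54 158 47
```

```text
t 9.47 jig mm [-52.5 159.2  43.2] F [-0.1 -0.4  0.1] w -0.0002
tool x ang err deg -1.47
tool shift mm to target [ 1.2  1.6 -3.7]
```

Call:
carry_out:
  series:
    - [[4, 1.6, -1], -0.3]
    - [[4, 2, -1], -0.3]
    - [[4, 2, -1], -0.3]
    - [[4, 2, -0.5], -0.3]
    - [[4, 2, 0], 0]
    - [[4, 2, 0], 0]
    - [[4, 2, 0], 0]
    - [[4, 1.6, 0], 0]
    - [[4, 1.2, 0], 0]
    - [[0, 0, 0], 0]

```text
clock: 10.3
position: [0.5123, 0.1853, 0.0506]
ee_rot: [-0.006, -0.623, 0.782, 0.02]
contact_force: [0.5, 1.3, -0.1]
width: -0.0001
```

```bash
python3 st.py -73 95 47
```

```text
t 10.3 jig mm [-66.7 122.2  50.6] F [ 0.5  1.3 -0.1] w -0.0001
tool x ang err deg -0.28
tool shift mm to target [27.2  6.   3.4]
```

Call:
carry_out:
  series:
    - [[4, 1.2, 0.5], 0]
    - [[4, 1.2, 0.5], 0]
    - [[4, 1, 0.5], 0]
    - [[4, 1, 0.5], 0]
    - [[4, 0.7, 0.5], 0]
    - [[4, 0.5, 0], 0]
    - [[4, 0, 0], 0]
    - [[4, -0.5, 0], 0]
    - [[4, -0.8, 0], 0]
    - [[0, 0, 0], 0]

```text
clock: 11.13
position: [0.5052, 0.1494, 0.0494]
ee_rot: [0.0, -0.623, 0.782, 0.017]
contact_force: [2.5, 2.1, -0.1]
width: 0.0001
```

```bash
python3 st.py -68.5 73.7 47
```

```text
t 11.13 jig mm [-65.7  85.5  49.4] F [ 2.5  2.1 -0.1] w 0.0001
tool x ang err deg -0.3
tool shift mm to target [11.9  2.7  2.3]
```

```bash
python3 - <<'E'
from rig import manip
import cv2
cv2.imwrite("pics/w5.png",cv2.resize(manip.get_image("wrist")["frame"][100:384,60:440],(760,568),interpolation=cv2.INTER_CUBIC))
E
```

```text
(no output)
```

View pics/w5.png

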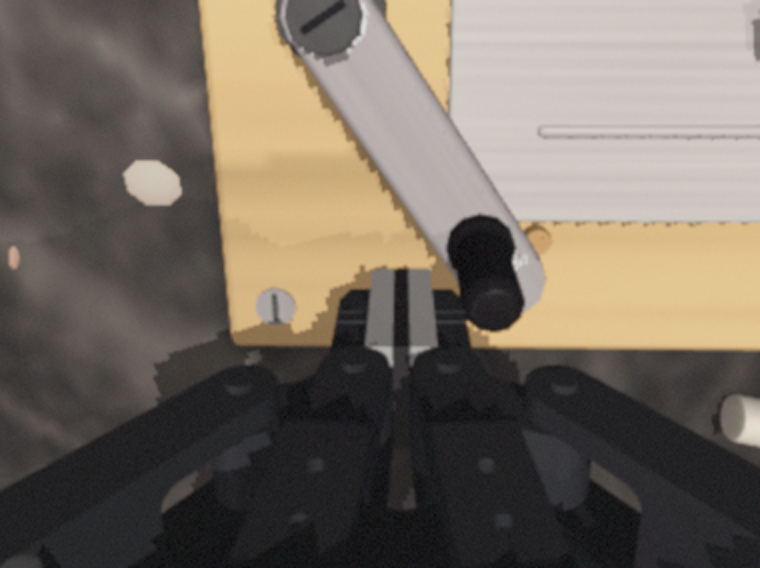

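The picture shows the left post, top at (495,305), touching the right face of the fingers. The arm is about 55° from square. The finger needs to keep to the outside, so I continue round.

Call:
carry_out:
  series:
    - [[3.5, 1.5, 0.5], 0]
    - [[3.5, 1.5, 0.5], 0]
    - [[3.5, 1, 0.5], 0]
    - [[4, 0.5, 0.5], 0]
    - [[4, -0.5, 0], 0]
    - [[4, -1.5, 0], 0]
    - [[4, -2, 0], 0]
    - [[4, -2, 0], 0]
    - [[0, 0, 0], 0]

```text
clock: 11.93
position: [0.4897, 0.1136, 0.044]
ee_rot: [-0.009, -0.623, 0.782, 0.021]
contact_force: [0.3, 0.1, -0.2]
width: -0.0001
```

```bash
python3 st.py -41.7 39.6 47
```

```text
t 11.93 jig mm [-72.9  47.3  44. ] F [ 0.3  0.1 -0.2] w -0.0001
tool x ang err deg -0.18
tool shift mm to target [  7.5 -31.1  -4.5]
```

The finger is now behind the post with no load. I push it in along jig +x, drifting with the post.

Call:
carry_out:
  series:
    - [[1, -3, -0.5], 0]
    - [[1, -3, -0.5], 0]
    - [[1.5, -3.5, -0.5], 0]
    - [[1.5, -3.5, -0.5], 0]
    - [[1.5, -3.5, 0], 0]
    - [[1.5, -3.5, 0], 0]
    - [[1.5, -3.5, 0], 0]
    - [[1, -3.5, 0], 0]
    - [[0, 0, 0], 0]

```text
clock: 12.68
position: [0.5019, 0.0941, 0.0438]
ee_rot: [-0.022, -0.624, 0.78, 0.028]
contact_force: [-2.4, 0.1, 1.1]
width: 0.0001
```

```bash
python3 st.py -26 31 47;python3 - <<'E'
from rig import manip
import cv2
cv2.imwrite("pics/w6.png",cv2.resize(manip.get_image("wrist")["frame"][100:384,60:440],(760,568),interpolation=cv2.INTER_CUBIC))
E
```

```text
t 12.68 jig mm [-56.8  30.8  43.8] F [-2.4  0.1  1.1] w 0.0001
tool x ang err deg 0.02
tool shift mm to target [ -0.2 -30.5  -5.5]
```

View pics/w6.png

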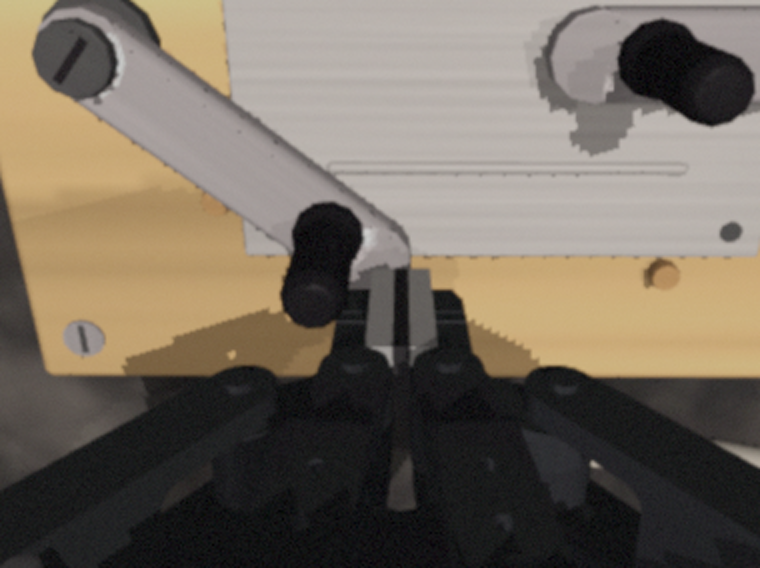

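The finger has slipped to the inner side of the post: post top at (312,300), fingers at (400,300), arm at about 0.65 rad. I back off, step behind the post and push again.

Call:
carry_out:
  series:
    - [[1, 4, -1], 0]
    - [[0, 5, -1], 0]
    - [[0, 5, -1], 0]
    - [[0, 5, -1], 0]
    - [[0, 3, 0], 0]
    - [[-4, 0, 0], 0]
    - [[-5, 0, 0], 0]
    - [[-5, 0, 0], 0]
    - [[-5, 0, 0], 0]
    - [[0, 0, 0], 0]

```text
clock: 13.57
position: [0.4895, 0.12, 0.0511]
ee_rot: [-0.016, -0.624, 0.781, 0.025]
contact_force: [1.2, -0.8, 0.5]
width: -0.0001
```

```bash
python3 st.py -68 51 47; python3 - <<'E'
from wr import *
E
```

```text
t 13.57 jig mm [-74.5  53.4  51.1] F [ 1.2 -0.8  0.5] w -0.0001
tool x ang err deg -0.04
tool shift mm to target [ 2.4 -6.8  3.7]
t 13.57 jig mm [-74.5  53.4  51.1] F [ 1.2 -0.8  0.5] w -0.0001
tool x ang err deg -0.04
```

Call:
carry_out:
  series:
    - [[1.5, -3.5, 0.7], 0]
    - [[1.5, -3.5, 0.7], 0]
    - [[1.5, -3.5, 0.7], 0]
    - [[1.5, -3.5, 0.5], 0]
    - [[0.5, -3.5, 0], 0]
    - [[0.5, -3.5, 0], 0]
    - [[0, 0, 0], 0]

```text
clock: 14.15
position: [0.5056, 0.1071, 0.0458]
ee_rot: [-0.02, -0.624, 0.78, 0.028]
contact_force: [-0.3, 0.2, 1.7]
width: 0.0001
```

```bash
python3 st.py -45 38 47
```

```text
t 14.15 jig mm [-56.   44.3  45.8] F [-0.3  0.2  1.7] w 0.0001
tool x ang err deg 0.02
tool shift mm to target [  6.3 -10.9  -1.9]
```

Call:
carry_out:
  series:
    - [[1, -3.5, 0], 0]
    - [[1, -3.5, 0], 0]
    - [[1, -3.5, 0], 0]
    - [[0.7, -3.5, 0], 0]
    - [[0.5, -3.5, 0], 0]
    - [[0.5, -3, 0], 0]
    - [[0, 0, 0], 0]

```text
clock: 14.73
position: [0.5238, 0.0954, 0.0435]
ee_rot: [-0.023, -0.624, 0.78, 0.029]
contact_force: [-2.6, -1.7, 0.9]
width: 0.0002
```

```bash
python3 st.py -32 34 47;python3 - <<'E'
from rig import manip
import cv2
cv2.imwrite("pics/w7.png",cv2.resize(manip.get_image("wrist")["frame"][100:384,60:440],(760,568),interpolation=cv2.INTER_CUBIC))
E
```

```text
t 14.73 jig mm [-35.7  37.   43.5] F [-2.6 -1.7  0.9] w 0.0002
tool x ang err deg 0.03
tool shift mm to target [ 3.  -3.5 -3.8]
```

View pics/w7.png

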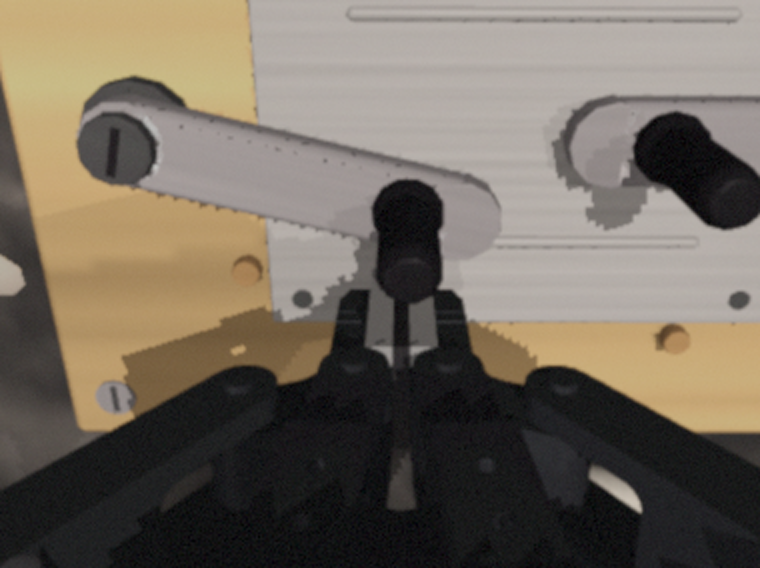

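The finger is centred behind the left post, foot at (407,210). The bar's edge runs (185,115) to (450,172), giving about 0.21 rad, so about 15 mm remains. The right arm looks square.

Call:
carry_out:
  series:
    - [[0.7, -3, -0.3], 0]
    - [[0.7, -3, -0.3], 0]
    - [[0.5, -3, -0.3], 0]
    - [[0.3, -2.5, 0], 0]
    - [[0, -2, 0], 0]
    - [[0, -1, 0], 0]
    - [[0, 0, 0], 0]

```text
clock: 15.37
position: [0.5397, 0.0898, 0.0432]
ee_rot: [-0.023, -0.624, 0.78, 0.028]
contact_force: [-2.6, -1.7, -0.1]
width: 0.0004
```

```bash
python3 st.py -20.7 33 47;python3 - <<'E'
from rig import manip
import cv2
cv2.imwrite("pics/w8.png",cv2.resize(manip.get_image("wrist")["frame"][100:384,60:440],(760,568),interpolation=cv2.INTER_CUBIC))
E
```

```text
t 15.37 jig mm [-18.9  35.   43.2] F [-2.6 -1.7 -0.1] w 0.0004
tool x ang err deg 0.04
tool shift mm to target [ 2.   2.  -3.7]
```

Now I draw back and rise.

Call:
carry_out:
  series:
    - [[0, 4, 0], 0]
    - [[0, 6, 0], 0]
    - [[0, 7, -2], 0]
    - [[0, 4, -10], 0]
    - [[0, 2, -18], 0]
    - [[0, 4, -20], 0]
    - [[0, 8, -20], 0]
    - [[0, 10, -20], 0]
    - [[0, 10, -20], 0]
    - [[0, 0, 0], 0]

```text
clock: 16.25
position: [0.4928, 0.1033, 0.1665]
ee_rot: [-0.016, -0.625, 0.78, 0.025]
contact_force: [0.3, -0.2, 0.2]
width: 0.0002
```

Call:
carry_out:
  series:
    - [[0, 10, -20], 0]
    - [[0, 10, -20], 0]
    - [[0, 10, -15], 0]
    - [[0, 0, 0], 0]
    - [[0, 0, 0], 0]

```text
clock: 16.67
position: [0.4655, 0.11, 0.2288]
ee_rot: [-0.012, -0.625, 0.78, 0.023]
contact_force: [0.8, -0.6, -0.4]
width: -0.0001
```

```bash
python3 - <<'E'
from wr import *
from rig import manip
import cv2
cv2.imwrite("pics/w9.png",cv2.resize(manip.get_image("wrist")["frame"],(768,576),interpolation=cv2.INTER_CUBIC))
E
```

```text
t 16.67 jig mm [-95.7  38.4 228.8] F [ 0.8 -0.6 -0.4] w -0.0001
tool x ang err deg 0.12
```

View pics/w9.png

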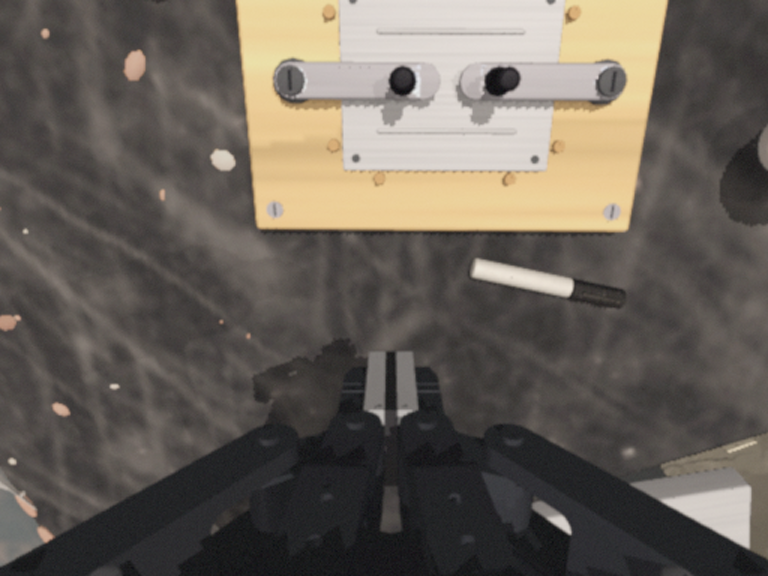

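Both bars lie level and in line across the plate: left pivot (290,80) to tip (437,80), right pivot (612,80) to tip (463,80). The plate is centred among its dowels and the marker lies where it did. Handing in.

```bash
python3 - <<'E'
from wr import *
for n,u,v,z in[("Lpiv",290,80,.037),("Ltip",437,80,.032),("Rpiv",612,80,.037),("Rtip",463,80,.032),("plBL",345,170,.021),("plBR",547,170,.021)]:print(n,J(u/1.5,v/1.5,z))
print(manip.sign_off())
E
```

```text
t 16.72 jig mm [-95.7  38.4 228.7] F [-0.2  0.4 -0. ] w -0.0001
tool x ang err deg 0.12
Lpiv [ -0.4 102.9]
Ltip [-0.1 11.5]
Rpiv [ -0.1 -95.9]
Rtip [-0.  -4.8]
plBL [-57.1  72. ]
plBR [-56.7 -66.8]
the job is handed in; nothing more can be done
None
```

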